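# Tip the forming block down into its chalked place

### The arm

A 6-joint arm with a two-finger parallel gripper is mounted at the origin on the work surface. World frame = base frame: x ahead of the robot, y to its left, z up, the work surface at z = 0. Lengths are in m, angles in rad, forces in N, time in s.
With the tool pointing down it reaches from about 0.325 to 0.85 m from the base axis. Payload 4.4 kg.
Tool frame: the origin (TCP) lies between the finger pads; the fingertips stand 11 mm ahead of it and the grasp point (between the pads) lies 8 mm behind it; y points along the fingers, x is the direction in which the jaws open and shut, and the axes are right-handed (so a half turn about y gives the same grasp; the last joint's range is limited). The gripper opens to 94 mm and grips with 3 to 60 N. Pads are 16 mm wide; open, the fingers measure 119 mm over their backs; the gripper's body (75 mm by 177 mm) begins 78 mm behind the grasp point.
Start: joints at [1.042, 0.207, 1.542, -0, 1.393, -0.15], TCP at [0.212, 0.534, 0.216] pointing down, gripper open.
Joint ranges: [-2.73, 2.73], [-0.86, 2.22], [0.23, 2.46], [-1.11, 4.25], [0.08, 2.63], [-2.82, 2.82]. Speed limits (rad/s): [2.79, 2.79, 3.14, 3.14, 3.14, 3.14].

### API

Orientations are given as [roll, pitch, yaw] about the fixed x, y, z axes, in that order (R = Rz(yaw) Ry(pitch) Rx(roll)).
In Python, from bench import read_state, viewer, manip gives the robot as it stands.
- The arm moves only by the shell command python3 -m crank 'ROWS' [OPENING] [FORCE]. ROWS is a JSON object of lists of equal length, an entry for each row: "delta_pos": the shift along the tool's x, y, z in mm, a list of three; "twist": the turn, a rotation vector about the tool's x, y, z in rad, a list of three. A call has 1 to 20 rows; each row is the pose to reach, as a shift and turn from the pose commanded when the call began, along the tool's axes at that moment; what a row does not reach only later rows make up. A row lasts 1/8 s, in which the tool goes at most 62.5 mm and 10.7 degrees, less where a joint would pass 70% of its speed; a pose out of reach is approached as far as the arm can. A call with a gripper value outside its range is refused whole. OPENING is the opening, from -1 (shut) to 1 (fully open), set as the call begins (- or left out, the last holds). The fingers move at their own pace and stop on an object; FORCE is the grip in N (left out, the last holds). Time passes only in rows, so rows that repeat a pose let the fingers close. It gives the time, the measured TCP pose, the force and the opening at its end, in the units of the state.
- read_state(): the state, without advancing time (a new reading comes with each control period).
- viewer.camera(name): name is "scene" or "top" or "wrist"; returns the picture (420x560x3 uint8, blue, green, red); there is no depth.
- viewer.camera_info(name): a dict with "fx", "fy", "cx", "cy" (pixels), "R" (3x3) and "t" (3): a world point X has camera coordinates R X + t. Camera axes: x right, y down, z forward; pixel columns grow to the right and rows downward; lengths in m; the calibration is good to about 2 mm. A picture is of the moment at which its call begins: read the wrist's pose just before it. camera_info takes no time and is no camera call; for the wrist camera it gives the pose at the moment of the call.
- manip.close_job(): hands the job in, once; it reports no verdict.
The state is a dict: "clock": time; "q": joint angles; "joint_vel": joint speeds; "effort": joint torques, N m; "ee_pos": TCP position; "orientation": TCP orientation; "force": force on the tool from outside, world axes, zero at the start; "ft_torque": the same for the moment, N m; "opening": finger opening in m.
Only numpy, scipy, OpenCV 4.12 (cv2) and the standard library are available. Lean on these libraries where they do the work, as an engineer would, in place of code of your own. Each camera call takes 0.05 s, during which the arm holds its last target.

### The job

The hardwood forming block stands on end on the tree-trunk slab, its hollowed face turned away from the stop batten. With a fingertip, push it near the top of the hollowed face so that it topples where it stands and lies flat, hollows up, inside the chalk outline; then push its end until the block sits snug and square against the stop. Only push the block, never pick it up or shove it along on its foot, and leave the two punches and the hammer as they are.

Things in the scene. Friction and masses are not known exactly. Their poses are not given: they have to be found in the camera images.
- block: Hardwood block 150 mm long, 76 wide, 40 thick, 0.3 kg, three round hollows in one broad face. Origin: centre of its foot end (40 x 76). z: along its length, foot to top (up at the start); x: out of the hollowed face, which is 20 mm from the origin; y: across. It tips easily over its foot edge; its top must go about 40 mm over before it falls by itself. Lying, it slides at a few newtons.
- block_top (a point): Centre of the block's top end, 150 mm from the foot; axes as the block's. When the block is home this end touches the stop. At the start the hollowed face looks away from the stop to within 4 degrees; toppled straight towards the stop from where it stands, the block comes down inside the outline with this end some 15 to 45 mm short of the stop.
- stop (a point): Stop: dark wooden batten 130 mm long, 22 thick, 22 high, fixed on the slab, with two brass screws. Point: middle of its working face at the lower edge, on the slab's top. x: level, square out of the working face towards where the block stands; y: along the batten; z: up. At the start the block's foot is at x = 193 to 213 mm, y within 6 mm.
- slab: Round slice of tree trunk with bark, 450 mm across, 60 mm high, fixed, turned any way. Origin: centre of its underside; axes as the stop's; the stop's point is at x -105, y 0, z 60 mm. White chalk outline on top, lines 5 mm wide: two side lines with middles at y = +-62.5 mm start at the stop and run along x; a cross line closes them 217.5 mm from the stop.
- punch_big: Bystander: steel doming punch standing on its flat foot (22 mm across), 30 mm ball on top, 75 mm tall, on the slab beside the outline (+y side). Origin: centre of its foot.
- punch_small: Bystander: steel doming punch standing on its flat foot (22 mm across), 20 mm ball on top, 68 mm tall, on the slab beside the outline (+y side). Origin: centre of its foot.
- hammer: Bystander: planishing hammer lying on the slab beside the outline (-y side), 228 mm long, 25 high, steel head 78 mm wide, wooden handle. Origin: on the slab under about the middle of its length; x: from handle to head, roughly along the outline.
Mind the look-alikes: they are no part of the job. What is shaped like the block but blue, purple or turquoise is not meant.

How it is judged:
On the way:
1. the block has toppled and lies flat, hollows up, inside the chalk outline (angle between block's own x axis and vertical below 0.08 rad and height (world z) of block below 0.09 m and y of block in the frame of stop between -0.025 and 0.025 m and y of block_top in the frame of stop between -0.025 and 0.025 m and x of block in the frame of stop below 0.22 m), for 0.1 s.
At the end, for the whole second after the job is handed in: The block lies flat, hollows up, at rest, between the chalk side lines (both ends within 25 mm of the centre line), its top end within 5 mm of the stop and square to it within 3 degrees; the punches stand and the hammer lies where they were (15 mm) (all of step 1 and x of block_top in the frame of stop below 0.005 m and angle between the z axis of block and the x axis of slab, either way round below 0.05 rad and linear speed of block below 0.02 m/s and angular speed of block below 0.1 rad/s and distance of each of punch_big, punch_small, hammer from where it was at the start of the episode below 0.015 m and angle between each of punch_big, punch_small, hammer's own z axis and vertical below 0.12 rad); the robot touches nothing.
It fails at once if the block is lifted off the slab (height (world z) of block above 0.095 m or (angle between block's own z axis and vertical below 0.3 rad and height (world z) of block above 0.073 m)).
It fails at once if the block is shoved along on its foot instead of toppling where it stands (foot moved over 20 mm while upright) (angle between block's own z axis and vertical below 0.25 rad and distance of block from where it was at the start of the episode above 0.02 m).
It fails at once if a punch or the hammer is knocked over or moved (distance of any of punch_big, punch_small, hammer from where it was at the start of the episode above 0.02 m or angle between any of punch_big, punch_small, hammer's own z axis and vertical above 0.3 rad).
It also fails if it takes over 38 s, if anything falls off the work surface, if the arm or the gripper's body presses on something with over 40 N, if the wrist force passes 120 N, or if a joint passes its speed limit or range.

## Working session

There is one attempt and no reset: what is moved stays moved. The work goes in short steps, Python scripts to look and compute and a shell command to move; the robot and the scene stay as the last step left them, time stands still between calls to the robot, and variables do not carry over. Pictures are saved under pics/ and viewed, and the job is handed in when it is done.

```bash
mkdir -p pics; ls; python3 - <<'E'
from bench import read_state, viewer
import cv2
print(read_state())
for n in ("scene","top","wrist"):
    cv2.imwrite(f"pics/{n}0.png",viewer.camera(n)); i=viewer.camera_info(n); print(n,i)
E
```

```text
pics
{'clock': 0.0, 'q': array([ 1.04249579e+00,  2.07409222e-01,  1.54291472e+00, -1.76212201e-05,
        1.39351959e+00, -1.50516201e-01]), 'joint_vel': array([-1.27942671e-03, -7.82086751e-04, -2.35838479e-05, -2.17737965e-04,
       -6.93108196e-04,  1.52818752e-03]), 'effort': array([ 6.99212251e-04, -3.70887101e+01, -2.81412935e+01,  6.96183275e-02,
        3.63775925e-02, -1.81391260e-04]), 'ee_pos': array([0.21172501, 0.53376656, 0.21531553]), 'orientation': array([-1.57047595,  0.00222803,  1.19301548]), 'force': array([ 0.39014957, -0.66316601,  0.29014587]), 'ft_torque': array([-0.01415242, -0.02447053, -0.05773823]), 'opening': 0.09424739096071377}
scene {'fx': 510.57267098656297, 'fy': 510.57267098656297, 'cx': 279.5966108118707, 'cy': 216.2685992823485, 'R': array([[-0.38144124,  0.92437903,  0.00509898],
       [ 0.67667846,  0.28297807, -0.67972764],
       [-0.62976888, -0.25582578, -0.73344688]]), 't': array([ 0.18624867, -0.30168953,  1.58830391])}
top {'fx': 521.6000053500079, 'fy': 521.6000053500079, 'cx': 281.27283102122215, 'cy': 218.87011666618147, 'R': array([[-0.01948414, -0.99970318,  0.01462577],
       [-0.99589255,  0.018112  , -0.0887129 ],
       [ 0.08842167, -0.01629419, -0.99594985]]), 't': array([0.05787077, 0.59896471, 1.14710743])}
wrist {'fx': 295.716336474951, 'fy': 295.716336474951, 'cx': 280.439770384026, 'cy': 207.3055898791986, 'R': array([[ 0.36855182,  0.92960453, -0.00223007],
       [ 0.89067802, -0.35243   ,  0.28720336],
       [ 0.2661996 , -0.10783559, -0.95786704]]), 't': array([-0.5749331 , -0.02985533,  0.39330762])}
```

View pics/scene0.png

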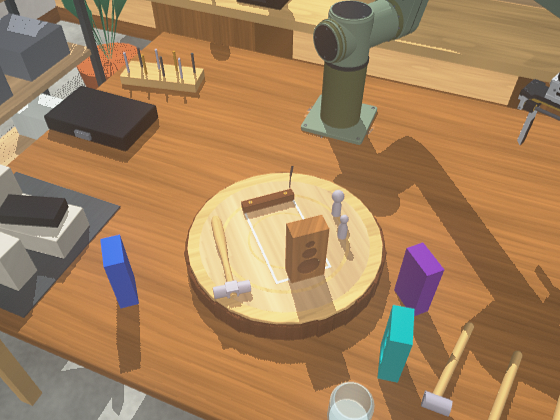

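View pics/top0.png

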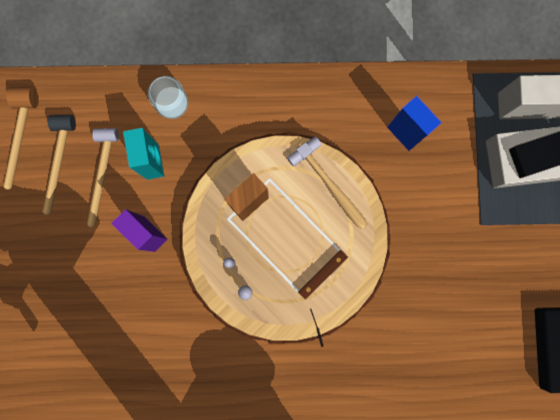

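View pics/wrist0.png

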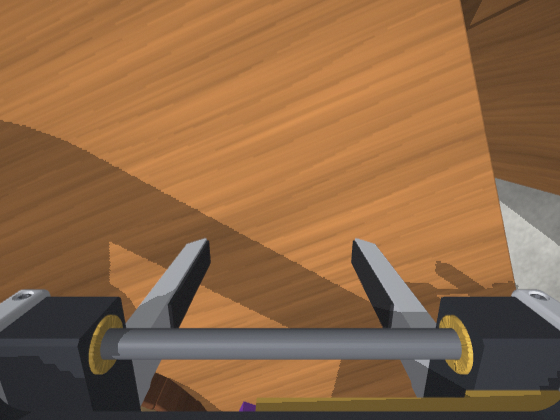

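Candidates: brown block scene (307,250) / top (248,195); look-alikes are blue (120,272), purple (418,278) and turquoise (397,345) in scene. The brown one, with hollows and standing on the slab, is meant. I'll check it in a crop while measuring.

```bash
cat > h.py <<'E'
import numpy as np, cv2
from bench import viewer
def ray(i,uv,z):
    uv=np.atleast_2d(np.asarray(uv,float))
    d=np.c_[(uv[:,0]-i["cx"])/i["fx"],(uv[:,1]-i["cy"])/i["fy"],np.ones(len(uv))]@i["R"]
    c=-i["R"].T@i["t"]
    return c+d*((z-c[2])/d[:,2])[:,None]
def proj(i,X):
    p=np.atleast_2d(X)@i["R"].T+i["t"]
    return np.c_[p[:,0]/p[:,2]*i["fx"]+i["cx"],p[:,1]/p[:,2]*i["fy"]+i["cy"]]
E
python3 - <<'E'
from h import *
im=cv2.imread("pics/top0.png")
c=im[130:350,175:395]; cv2.imwrite("pics/ctop.png",cv2.resize(c,(600,600),interpolation=cv2.INTER_CUBIC)[:,:])
im=cv2.imread("pics/scene0.png")
c=im[160:330,190:390]; cv2.imwrite("pics/cscene.png",cv2.resize(c,(700,595),interpolation=cv2.INTER_CUBIC))
E
```

```text
(no output)
```

View pics/ctop.png

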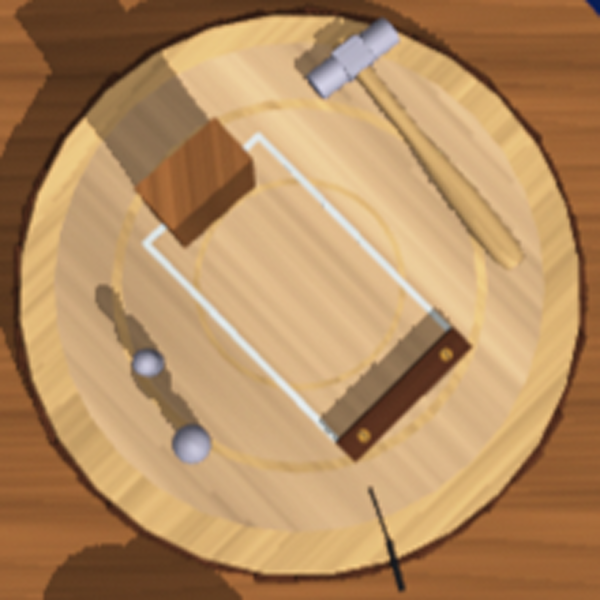

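View pics/cscene.png

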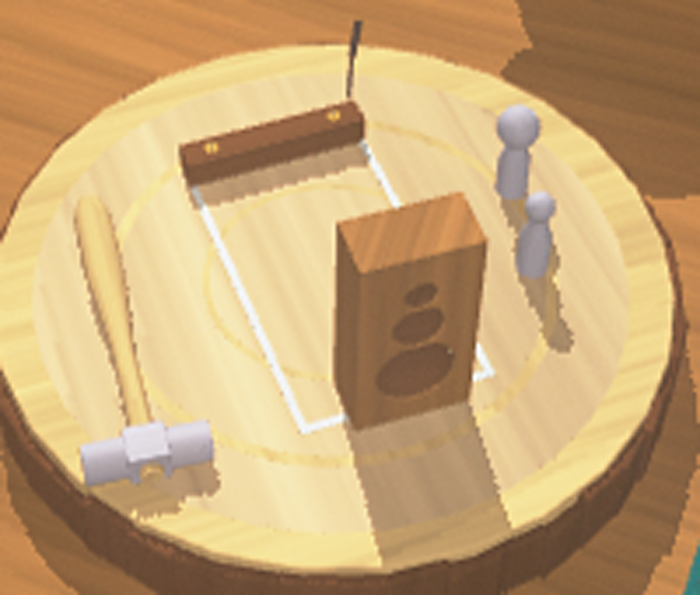

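The crop confirms the brown block with three hollows, standing at the outline's open end: top-face corners in the top crop are about (215,118), (253,168), (175,215), (135,188). Chalk corners are (258,133) and (145,242), the stop's face runs (435,312)–(325,430). Now precise edges.

```bash
python3 - <<'E'
from h import *
for n in("top","scene"):
    im=cv2.imread(f"pics/{n}0.png"); hsv=cv2.cvtColor(im,cv2.COLOR_BGR2HSV); i=viewer.camera_info(n)
    m=((hsv[...,1]<60)&(hsv[...,2]>200)).astype(np.uint8)
    k,l,s,c=cv2.connectedComponentsWithStats(m)
    for j in range(1,k):
        if s[j,4]>25 : 
            ys,xs=np.where(l==j); p=ray(i,np.c_[xs,ys],.06)
            r=cv2.minAreaRect(np.float32(p[:,:2]*1000)); print(n,s[j],np.round(r[0]),np.round(r[1]),round(r[2],1))
            print(np.round(cv2.boxPoints(r)))
im=cv2.imread("pics/top0.png");hsv=cv2.cvtColor(im,cv2.COLOR_BGR2HSV)
for p in [(248,190),(240,200),(252,208),(262,198),(322,275),(300,230)]: print(p,hsv[p[1],p[0]])
im=cv2.imread("pics/scene0.png");hsv=cv2.cvtColor(im,cv2.COLOR_BGR2HSV)
for p in [(308,228),(305,225),(310,265),(290,250),(268,202)]: print(p,hsv[p[1],p[0]])
E
```

```text
top [ 521   76   39   28 1029] [ 879. -542.] [86. 62.] 89.2
[[ 847. -585.]
 [ 909. -586.]
 [ 910. -500.]
 [ 848. -499.]]
top [156  90  29  27 322] [854. 282.] [47. 64.] 31.4
[[817. 297.]
 [851. 243.]
 [891. 267.]
 [857. 322.]]
top [498 133  62  51 558] [ 728. -507.] [110. 125.] 5.7
[[ 667. -450.]
 [ 680. -574.]
 [ 789. -563.]
 [ 777. -439.]]
top [ 94 135  20   3  41] [787. 435.] [42.  4.] 89.1
[[785. 415.]
 [789. 415.]
 [790. 456.]
 [786. 456.]]
top [303 141  19  16  70] [752. -22.] [11. 47.] 36.2
[[734.  -6.]
 [762. -44.]
 [770. -38.]
 [743.   0.]]
top [291 154  11  10  57] [729.  11.] [12. 24.] 36.2
[[718.  18.]
 [732.  -1.]
 [741.   5.]
 [727.  24.]]
top [264 178  69  67 286] [611.   9.] [198.  16.] 43.7
[[534. -53.]
 [544. -65.]
 [688.  72.]
 [677.  84.]]
top [227 212  67  76 324] [526.  95.] [209.  21.] 38.5
[[438.  39.]
 [451.  22.]
 [614. 152.]
 [601. 169.]]
scene [ 38  94  26  14 217] [ 332. -826.] [51. 83.] 3.6
[[ 304. -786.]
 [ 309. -869.]
 [ 360. -866.]
 [ 355. -783.]]
scene [ 18 104  10  10  32] [ 395. -864.] [11. 46.] 88.7
[[ 371. -869.]
 [ 417. -870.]
 [ 418. -859.]
 [ 
[... 925 characters left out ...]
 36  11  52] [847. 288.] [18. 64.] 19.2
[[828. 315.]
 [849. 255.]
 [866. 261.]
 [845. 321.]]
scene [426 392  26  15 152] [808. 442.] [11. 46.] 0.2
[[803. 465.]
 [803. 419.]
 [814. 419.]
 [814. 465.]]
scene [329 399  39  21 640] [889. 295.] [36. 66.] 22.5
[[860. 319.]
 [885. 258.]
 [919. 272.]
 [893. 333.]]
scene [120 404  15  16  77] [1044.  -63.] [28. 18.] 66.2
[[1030.  -72.]
 [1047.  -79.]
 [1058.  -54.]
 [1041.  -46.]]
(248, 190) [ 13 167 139]
(240, 200) [ 13 169 148]
(252, 208) [ 12 167  99]
(262, 198) [ 13 167 107]
(322, 275) [  9 163  91]
(300, 230) [ 17  95 219]
(308, 228) [ 14 142 185]
(305, 225) [ 14 142 191]
(310, 265) [ 13 121 120]
(290, 250) [ 13 123 131]
(268, 202) [ 12 124 123]
```

```bash
python3 - <<'E'
from h import *
im=cv2.imread("pics/top0.png"); hsv=cv2.cvtColor(im,cv2.COLOR_BGR2HSV); i=viewer.camera_info("top")
m=(hsv[...,1]<60)&(hsv[...,2]>200)
def line(P):
    P=np.float32(P)
    for _ in range(6):
        vx,vy,x,y=cv2.fitLine(P,cv2.DIST_HUBER,0,.01,.01).ravel(); d=abs((P[:,0]-x)*vy-(P[:,1]-y)*vx); P=P[d<max(.004,np.percentile(d,85) if _<3 else .004)]
    return np.array([vx,vy]),np.array([x,y]),P
L=[]
for (u0,v0,w,h) in [(270,183,62,60),(231,222,63,65)]:
    ys,xs=np.where(m[v0:v0+h,u0:u0+w]); P=ray(i,np.c_[xs+u0,ys+v0],.06)[:,:2]; d,p,Q=line(P); L.append((d,p)); print(len(P),len(Q),np.degrees(np.arctan2(d[1],d[0])),p)
dx=L[0][0]+L[1][0]*np.sign(L[0][0]@L[1][0]); dx/=np.linalg.norm(dx); dx*=np.sign(dx[0]); dy=np.array([-dx[1],dx[0]])
y=[p@dy for d,p in L]; print("dx",dx,np.degrees(np.arctan2(dx[1],dx[0])),"sep",y[1]-y[0],)
yc=np.mean(y)
# dist along for all chalk
for (u0,v0,w,h) in [(262,176,80,80),(226,208,80,90)]:
    ys,xs=np.where(m[v0:v0+h,u0:u0+w]);P=ray(i,np.c_[xs+u0,ys+v0],.06)[:,:2]; print("along",np.sort(P@dx)[[0,3,-4,-1]])
# cross line: points within, not near sides
ys,xs=np.where(m[170:250,220:290]);P=ray(i,np.c_[xs+220,ys+170],.06)[:,:2]; Y=P@dy-yc;X=P@dx
s=(abs(Y)<.057)&(abs(Y)>.03); print("cross",np.c_[X,Y][s].round(4).tolist()[:30])
# segments: block top & sides
b=((hsv[...,1]>140)&(hsv[...,2]>125)&(hsv[...,0]<16)).astype(np.uint8); 
z=np.zeros_like(b); z[165:225,215:275]=b[165:225,215:275]
z=cv2.morphologyEx(z,cv2.MORPH_OPEN,np.ones((3,3),np.uint8))
k,l,s,c=cv2.connectedComponentsWithStats(z); j=1+s[1:,4].argmax(); print(s[j])
ys,xs=np.where(l==j); P=ray(i,np.c_[xs,ys],.21)[:,:2]; r=cv2.minAreaRect(np.float32(P*1000)); print(r); print(cv2.boxPoints(r))
bx=cv2.boxPoints(r)/1000; print("box in stop axes",np.c_[bx@dx,bx@dy-yc].round(4))
# stop top face
d=((hsv[...,2]<125)&(hsv[...,0]<13)).astype(np.uint8); z=np.zeros_like(d); z[240:305,285:355]=d[240:305,285:355]
z=cv2.morphologyEx(z,cv2.MORPH_OPEN,np.ones((3,3),np.uint8))
k,l,s,c=cv2.connectedComponentsWithStats(z); j=1+s[1:,4].argmax(); print(s[j])
ys,xs=np.where(l==j); P=ray(i,np.c_[xs,ys],.082)[:,:2]; q=np.c_[P@dx,P@dy-yc]; print("stop",np.percentile(q,[1,50,99],axis=0)); r=cv2.minAreaRect(np.float32(q*1000)); print(r)
print("yc",yc)
v=im.copy(); v[l==j]=(0,0,255); cv2.imwrite("pics/m1.png",cv2.resize(v[130:350,175:395],(600,600)))
E
```

```text
250 250 43.429073 [0.60914654 0.00144493]
278 278 43.197895 [0.52331865 0.09203996]
dx [0.72761136 0.68598956] 43.31348 sep 0.12479502
along [0.35170845 0.35326683 0.54981129 0.54997833]
along [0.33434497 0.3434652  0.55097963 0.55114623]
cross [[0.5498, -0.0553], [0.5483, -0.0568], [0.5498, -0.0522], [0.5482, -0.0537], [0.5467, -0.0553], [0.5452, -0.0569], [0.5497, -0.049], [0.5482, -0.0506], [0.5466, -0.0522], [0.5451, -0.0537], [0.5466, -0.0491], [0.545, -0.0506], [0.5511, 0.0441], [0.5511, 0.0471], [0.5496, 0.0456], [0.548, 0.044], [0.551, 0.0502], [0.5495, 0.0487], [0.548, 0.0471], [0.5465, 0.0455], [0.5449, 0.044], [0.551, 0.0533], [0.5495, 0.0517], [0.5479, 0.0502], [0.5464, 0.0486], [0.5449, 0.0471], [0.5509, 0.0564], [0.5494, 0.0548], [0.5479, 0.0533], [0.5464, 0.0517]]
[225 174  41  40 819]
((633.8461303710938, 117.16226959228516), (40.92332458496094, 74.5202407836914), 40.707576751708984)
[[594.0342   132.06216 ]
 [642.6362    75.572235]
 [673.6581   102.262375]
 [625.056    158.7523  ]]
box in stop axes [[ 0.5228  0.043 ]
 [ 0.5194 -0.0314]
 [ 0.5603 -0.0333]
 [ 0.5637  0.0411]]
[300 251  46  47 521]
stop [[ 0.30915777 -0.06185434]
 [ 0.32093895 -0.00034883]
 [ 0.33014889  0.06125156]]
((319.53076171875, -0.4932670593261719), (20.96764373779297, 126.40909576416016), 0.20910608768463135)
yc -0.35441932
```

View pics/m1.png

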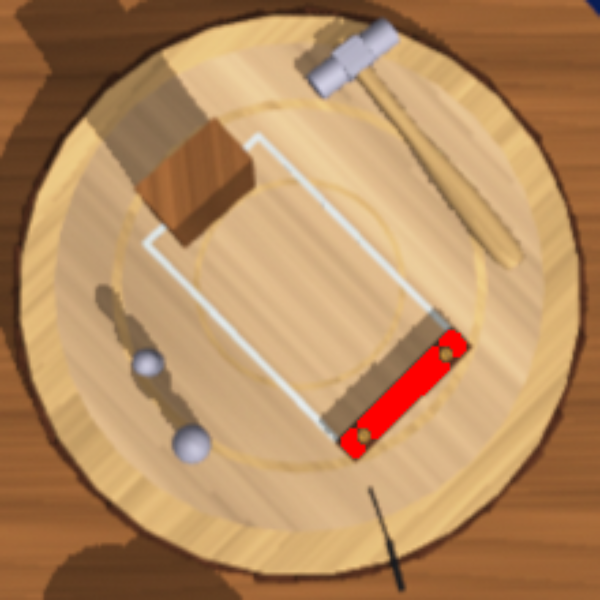

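```bash
cat >> h.py <<'E'
dx=np.array([.72761136,.68598956]);dy=np.array([-dx[1],dx[0]]);S=0.3305*dx-0.35442*dy
def stop(P): P=np.atleast_2d(P)[:,:2]-S; return np.c_[P@dx,P@dy]
def world(x,y): return S+x*dx+y*dy
E
python3 - <<'E'
from h import *
from bench import read_state
from scipy.spatial.transform import Rotation as R
i=viewer.camera_info("scene")
print("foot edge",stop(ray(i,[(292.3,282.9),(324.3,274.9)],.06)).round(4))
print("stop pt",S,"slab",world(.105,0))
s=read_state(); R0=R.from_euler('xyz',s["orientation"]); 
def go(x,y,z,yaw=np.arctan2(-dy[1],-dy[0])):
    w=np.r_[world(x,y),z]; Rt=R.from_euler('xyz',[-np.pi/2,0,yaw])
    print(w.round(3),"d",(R0.inv().apply(w-s["ee_pos"])*1000).round(1),"rv",(R0.inv()*Rt).as_rotvec().round(4))
go(.275,.005,.29); go(.275,.005,.203)
print(stop([s["ee_pos"]]))
E
```

```text
foot edge [[ 0.2314 -0.0306]
 [ 0.2363  0.0423]]
stop pt [ 0.48360397 -0.03116047] slab [0.56000317 0.04086844]
[0.68  0.161 0.29 ] d [-173.8  -74.3 -572.9] rv [ 1.6000e-03  2.0079e+00 -1.3000e-03]
[0.68  0.161 0.203] d [-173.7   12.7 -572.9] rv [ 1.6000e-03  2.0079e+00 -1.3000e-03]
[[0.18986939 0.59760742]]
```

Two views agree (hollowed face at x≈0.232, y≈0.005, yawed ≈3°). Moving behind the block, fingers shut.

```bash
python3 -m crank '{"delta_pos":[[0,-40,0],[0,-74,-30],[-174,-74,-573],[-174,-74,-573],[-174,-74,-573],[-174,-74,-573],[-174,-74,-573],[-174,-74,-573],[-174,-74,-573],[-174,-74,-573],[-174,-74,-573],[-174,-74,-573],[-174,-74,-573],[-174,-74,-573],[-174,-74,-573],[-174,-74,-573]],"twist":[[0,0,0],[0,0.1,0],[0,2.008,0],[0,2.008,0],[0,2.008,0],[0,2.008,0],[0,2.008,0],[0,2.008,0],[0,2.008,0],[0,2.008,0],[0,2.008,0],[0,2.008,0],[0,2.008,0],[0,2.008,0],[0,2.008,0],[0,2.008,0]]}' -1 20
python3 - <<'E'
from h import *
from bench import read_state
s=read_state(); print(s["clock"],s["q"].round(2),stop(s["ee_pos"]),s["ee_pos"][2],s["orientation"],s["opening"])
cv2.imwrite("pics/top1.png",viewer.camera("top"));cv2.imwrite("pics/wrist1.png",viewer.camera("wrist"))
E
```

```text
clock: 2.15
ee_pos: [0.68, 0.1622, 0.2909]
orientation: [-1.57, -0.0, -0.813]
force: [0.2, -0.8, -0.8]
opening: 0.0005
2.15 [ 0.11  0.43  1.1  -0.    1.61  0.92] [[0.27558153 0.00596009]] 0.2909131324328718 [-1.57042545e+00 -2.92581284e-04 -8.12949822e-01] 0.0004991575003064149
```

View pics/wrist1.png

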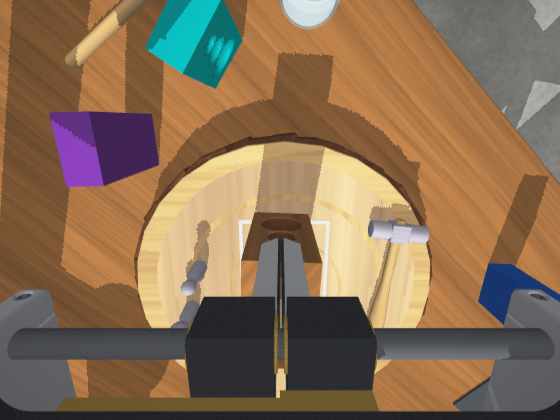

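View pics/top1.png

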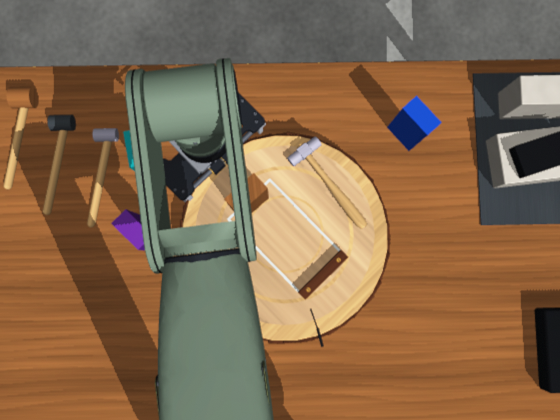

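```bash
python3 -m crank '{"delta_pos":[[0,30,0],[0,60,0],[0,80,0],[0,88,0],[0,88,-10],[0,88,-20],[0,88,-25],[0,88,-29],[0,88,-33],[0,88,-37],[0,88,-41],[0,88,-45],[0,88,-49],[0,88,-53]],"twist":[[0,0,0],[0,0,0],[0,0,0],[0,0,0],[0,0,0],[0,0,0],[0,0,0],[0,0,0],[0,0,0],[0,0,0],[0,0,0],[0,0,0],[0,0,0],[0,0,0]]}'
python3 - <<'E'
from h import *
from bench import read_state
s=read_state(); print(s["clock"],stop(s["ee_pos"]),s["ee_pos"][2],s["force"])
im=viewer.camera("scene"); cv2.imwrite("pics/scene2.png",cv2.resize(im[120:340,170:430],(780,600)[:2],interpolation=cv2.INTER_CUBIC)[:600])
E
```

```text
clock: 4.0
ee_pos: [0.6417, 0.1248, 0.2023]
orientation: [-1.571, 0.0, -0.815]
force: [0.4, -0.0, 0.2]
opening: 0.0005
4.0 [[0.22200678 0.00504739]] 0.2023482825713908 [ 0.42978339 -0.0028572   0.20456305]
```

View pics/scene2.png

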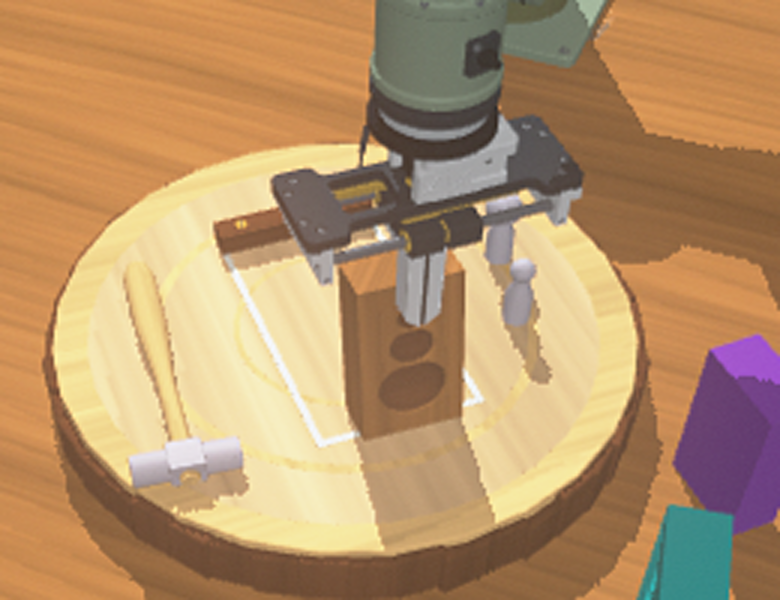

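The fingertip (crop 420,315) sits on the hollowed face just above the small hollow. The foot edge (360,438)–(460,412) hasn't visibly moved. Continuing the push.

```bash
python3 -m crank '{"delta_pos":[[0,0,-4],[0,0,-9],[0,0,-14],[0,0,-19],[0,0,-24],[0,0,-29],[0,0,-34],[0,0,-37],[0,0,-37],[0,0,-37],[0,0,-37]],"twist":[[0,0,0],[0,0,0],[0,0,0],[0,0,0],[0,0,0],[0,0,0],[0,0,0],[0,0,0],[0,0,0],[0,0,0],[0,0,0]]}'
python3 - <<'E'
from h import *
im=viewer.camera("scene"); cv2.imwrite("pics/scene3.png",cv2.resize(im[120:340,170:430],(709,600),interpolation=cv2.INTER_CUBIC))
E
```

```text
clock: 5.42
ee_pos: [0.6151, 0.0997, 0.2024]
orientation: [-1.571, 0.0, -0.815]
force: [1.3, 1.1, -0.9]
opening: 0.0004
```

View pics/scene3.png

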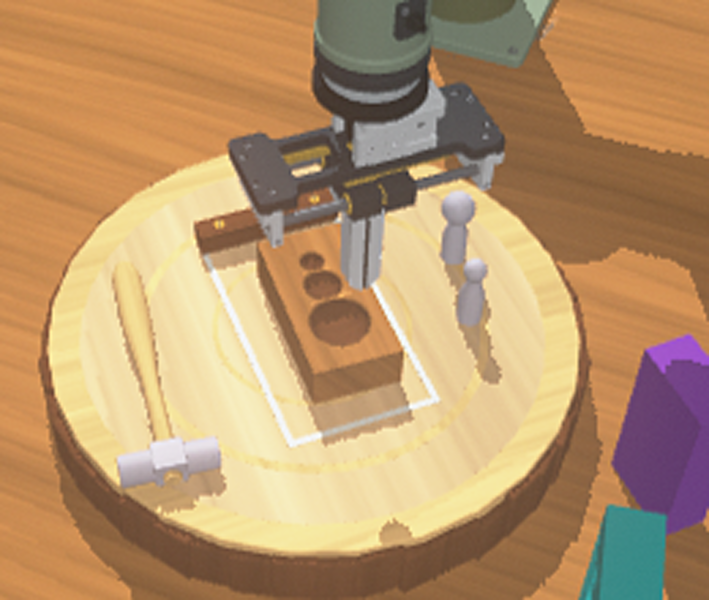

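It toppled flat, hollows up, inside the outline; foot end at crop (318,400)–(403,372). Backing off, then measuring.

```bash
python3 -m crank '{"delta_pos":[[0,0,40],[0,0,80],[0,0,80],[0,0,80]],"twist":[[0,0,0],[0,0,0],[0,0,0],[0,0,0]]}'
python3 - <<'E'
from h import *
from bench import read_state
s=read_state(); print(s["clock"],stop(s["ee_pos"]),s["ee_pos"][2])
im=viewer.camera("scene"); i=viewer.camera_info("scene");cv2.imwrite("pics/scene4f.png",im)
c=im[190:290,230:350]; cv2.imwrite("pics/scene4.png",cv2.resize(c,(720,600),interpolation=cv2.INTER_CUBIC))
im=viewer.camera("top"); cv2.imwrite("pics/top4f.png",im); cv2.imwrite("pics/top4.png",cv2.resize(im[160:310,210:370],(640,600),interpolation=cv2.INTER_CUBIC))
E
```

```text
clock: 5.98
ee_pos: [0.6728, 0.1543, 0.202]
orientation: [-1.572, 0.0, -0.815]
force: [0.6, -0.4, 0.6]
opening: 0.0003
5.975 [[0.26486964 0.00515513]] 0.20199845781012485
```

View pics/scene4.png

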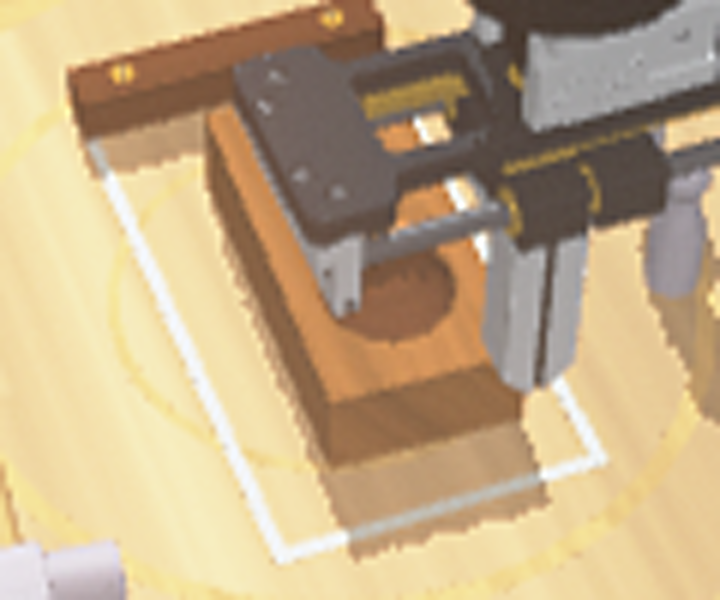

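View pics/top4.png

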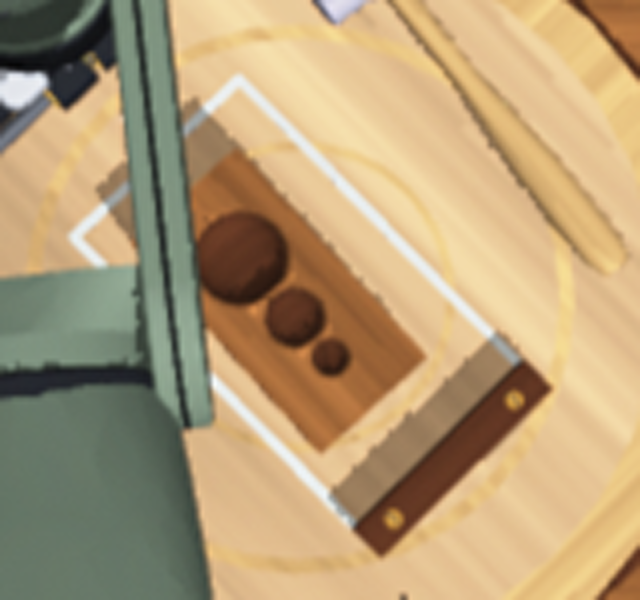

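Top view: stop-side end corners at crop (425,357), (322,450), foot corner (235,150). Scene view: foot corners (330,402), (520,360).

```bash
python3 - <<'E'
from h import *
t=viewer.camera_info("top");i=viewer.camera_info("scene")
print("top end",stop(ray(t,[(316.25,249.25),(290.5,272.5),(268.7,197.5)],.10)).round(4))
print("foot",stop(ray(i,[(285,257),(316.7,250)],.10)).round(4),stop(ray(i,[(286,267)],.06)).round(4))
E
```

```text
top end [[ 0.037  -0.0256]
 [ 0.0403  0.0471]
 [ 0.185  -0.0306]]
foot [[ 0.1895 -0.0316]
 [ 0.1958  0.0395]] [[ 0.187  -0.0277]]
```

```bash
python3 -m crank '{"delta_pos":[[0,50,0],[0,100,0],[0,117,0],[0,117,0],[0,117,-25],[0,117,-50],[0,117,-60],[0,117,-65],[0,117,-69],[0,117,-73],[0,117,-77],[0,117,-81],[0,117,-85],[0,117,-89],[0,117,-93],[0,117,-96],[0,117,-99],[0,117,-101],[0,117,-101]],"twist":[[0,0,0],[0,0,0],[0,0,0],[0,0,0],[0,0,0],[0,0,0],[0,0,0],[0,0,0],[0,0,0],[0,0,0],[0,0,0],[0,0,0],[0,0,0],[0,0,0],[0,0,0],[0,0,0],[0,0,0],[0,0,0],[0,0,0]]}' -0.36
python3 - <<'E'
from h import *
from bench import read_state
s=read_state(); print(s["clock"],stop(s["ee_pos"]),s["ee_pos"][2],s["orientation"])
im=viewer.camera("scene")
c=im[190:290,230:350]; cv2.imwrite("pics/scene5.png",cv2.resize(c,(720,600),interpolation=cv2.INTER_CUBIC))
im=viewer.camera("top"); cv2.imwrite("pics/top5.png",cv2.resize(im[160:310,210:370],(640,600),interpolation=cv2.INTER_CUBIC))
E
```

```text
clock: 8.45
ee_pos: [0.5993, 0.0849, 0.0852]
orientation: [-1.572, 0.0, -0.815]
force: [3.4, 2.6, 2.8]
opening: 0.0298
8.45 [[0.16381079 0.00510228]] 0.08518758686117249 [-1.57175683e+00  3.05961616e-04 -8.15025797e-01]
```

View pics/scene5.png

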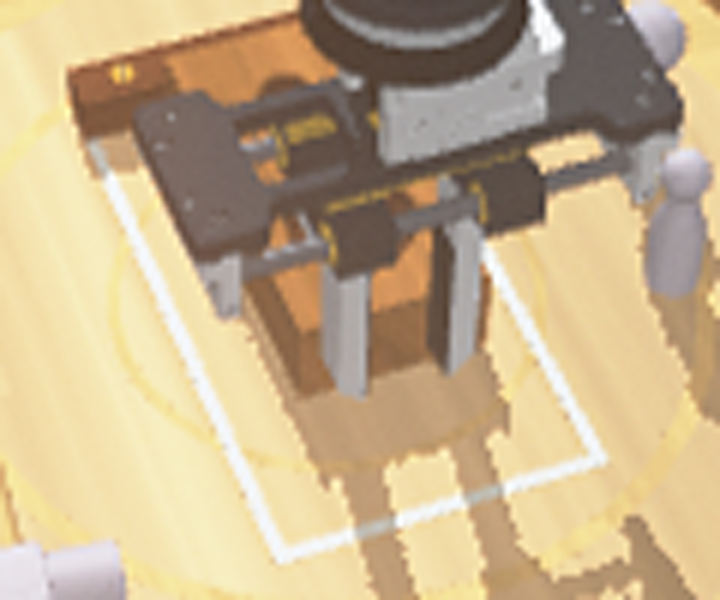

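View pics/top5.png

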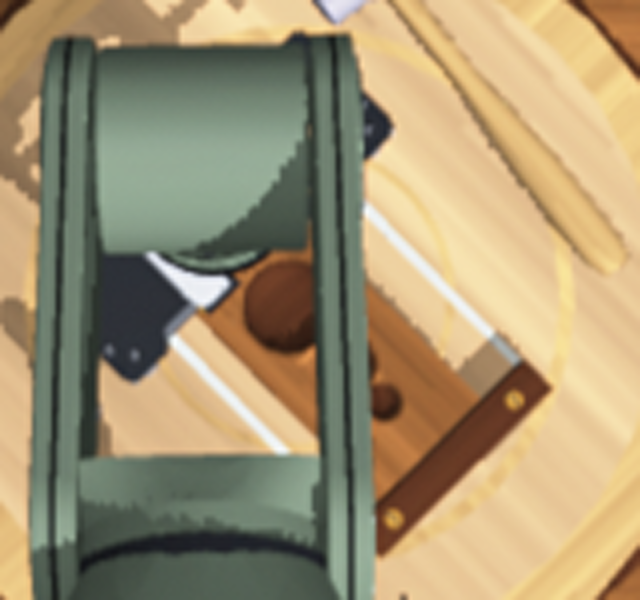

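Block is near the stop with both fingers on the foot end; ≈4 N only. Creeping on until the force rises.

```bash
python3 -m crank '{"delta_pos":[[0,0,-1],[0,0,-2],[0,0,-3],[0,0,-3]],"twist":[[0,0,0],[0,0,0],[0,0,0],[0,0,0]]}'; python3 -c "
from h import *
from bench import read_state
s=read_state(); print(stop(s['ee_pos']),s['force'])"
```

```text
clock: 9.05
ee_pos: [0.5972, 0.0831, 0.085]
orientation: [-1.571, 0.001, -0.815]
force: [2.2, 2.3, -1.0]
opening: 0.03
[[0.161012   0.00524389]] [ 2.23004321  2.27965751 -0.95270449]
```

```bash
python3 -m crank '{"delta_pos":[[0,0,-1],[0,0,-2],[0,0,-3],[0,0,-3]],"twist":[[0,0,0],[0,0,0],[0,0,0],[0,0,0]]}'; python3 -c "
from h import *
from bench import read_state
s=read_state(); print(stop(s['ee_pos']),s['force'])"
```

```text
clock: 9.55
ee_pos: [0.5972, 0.0828, 0.0859]
orientation: [-1.565, -0.001, -0.816]
force: [7.2, 6.6, -1.5]
opening: 0.0302
[[0.16083674 0.00495308]] [ 7.17399461  6.64961317 -1.52540293]
```

It stalled against the stop (≈10 N). One more 2 mm to square it, then retreat.

```bash
python3 -m crank '{"delta_pos":[[0,0,-1],[0,0,-2],[0,0,-2]],"twist":[[0,0,0],[0,0,0],[0,0,0]]}'; python3 -c "
from h import *
from bench import read_state
s=read_state(); print(stop(s['ee_pos']),s['force'])"
python3 -m crank '{"delta_pos":[[0,0,2],[0,0,6],[0,0,30],[0,0,60],[0,-60,90],[0,-120,110],[0,-180,160],[0,-180,200],[0,-180,200],[0,-180,200]],"twist":[[0,0,0],[0,0,0],[0,0,0],[0,0,0],[0,0,0],[0,0,0],[0,0,0],[0,0,0],[0,0,0],[0,0,0]]}'
python3 - <<'E'
from h import *
im=viewer.camera("scene");cv2.imwrite("pics/scene6f.png",im)
c=im[180:290,200:370]; cv2.imwrite("pics/scene6.png",cv2.resize(c,None,fx=4.5,fy=4.5,interpolation=cv2.INTER_CUBIC))
im=viewer.camera("top"); cv2.imwrite("pics/top6f.png",im);cv2.imwrite("pics/top6.png",cv2.resize(im[160:310,210:370],(640,600),interpolation=cv2.INTER_CUBIC))
E
```

```text
clock: 9.93
ee_pos: [0.5972, 0.0827, 0.0866]
orientation: [-1.561, -0.001, -0.816]
force: [8.4, 10.3, -1.2]
opening: 0.0302
[[0.16075206 0.00487304]] [ 8.44440817 10.33369568 -1.24076701]
clock: 11.18
ee_pos: [0.7378, 0.2158, 0.2627]
orientation: [-1.577, 0.002, -0.815]
force: [-0.2, -0.3, -0.3]
opening: 0.0297
```

View pics/scene6.png

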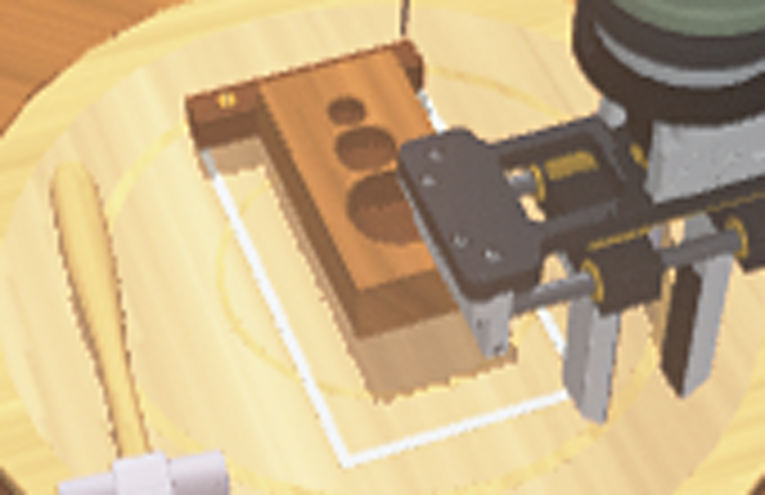

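View pics/top6.png

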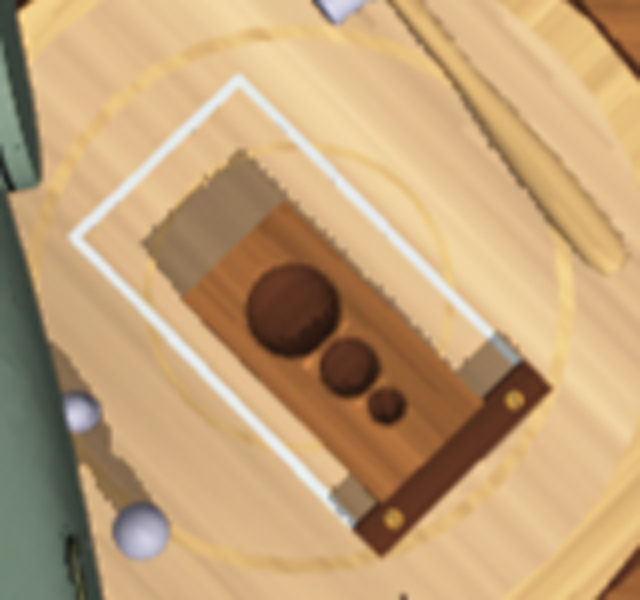

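The top view shows the block flat against the stop with no gap visible. Corners in the crop: foot (283,200), (187,300); stop end about (480,407), (386,500). Checking the numbers and the bystanders.

```bash
python3 - <<'E'
from h import *
t=viewer.camera_info("top")
im=cv2.imread("pics/top6f.png");hsv=cv2.cvtColor(im,cv2.COLOR_BGR2HSV)
c=np.array([(283,200),(187,300),(480,407),(386,500)])/4+[210,160]-.4
print(stop(ray(t,c,.10)).round(4))
# long-side edge fit: brown mask
b=((hsv[...,1]>125)&(hsv[...,0]<16)&(hsv[...,2]>60)).astype(np.uint8)
z=np.zeros_like(b); z[205:290,250:340]=b[205:290,250:340]
k,l,s,_=cv2.connectedComponentsWithStats(z); j=1+s[1:,4].argmax(); ys,xs=np.where(l==j); q=stop(ray(t,np.c_[xs,ys],.1)); q=q[(q[:,0]>.03)]
print(s[j])
e=[]
for a in np.arange(.035,.135,.004):
    w=q[abs(q[:,0]-a)<.002,1]; e.append((a,w.min(),w.max()))
e=np.array(e); print("angle deg",[round(np.degrees(np.polyfit(e[:,0],e[:,k],1)[0]),2) for k in(1,2)], e[:,1:].mean(0))
f=[]
for y in np.arange(-.02,.03,.004):
    w=q[abs(q[:,1]-y)<.002,0]; f.append((y,w.max()))
f=np.array(f);print("foot slope",np.degrees(np.polyfit(f[:,0],f[:,1],1)[0]),f[:,1].mean())
# bystanders
a=cv2.imread("pics/top0.png"); d=cv2.absdiff(a,im).max(2)
print("hammer diff",(d[130:230,320:370]>40).sum(), (d[130:170,285:322]>40).sum())
for n in("top0","top6f"):
    h=cv2.cvtColor(cv2.imread(f"pics/{n}.png"),cv2.COLOR_BGR2HSV); m=(h[...,1]<70)&(h[...,2]>90)
    for (u,v) in [(229,264),(245,293)]:
        ys,xs=np.where(m[v-8:v+9,u-8:u+9]); print(n,xs.mean()+u-8,ys.mean()+v-8)
E
```

```text
[[ 0.1494 -0.0302]
 [ 0.147   0.0428]
 [-0.0006 -0.0277]
 [-0.0004  0.0414]]
[ 256  210   84   80 2903]
angle deg [np.float64(0.0), np.float64(-0.36)] [-0.03096872  0.04421435]
foot slope 1.706435999452282 0.14970175088119794
hammer diff 0 0
top0 228.72340425531914 263.0531914893617
top0 244.89240506329114 292.6898734177215
top6f 229.10588235294117 263.4470588235294
top6f 244.8447204968944 292.5776397515528
```

```bash
python3 -c "
from bench import manip,read_state
print(read_state()['clock']); manip.close_job()"
```

```text
11.275
the job is handed in; nothing more can be done
```

I toppled the block with one push near the top of its hollowed face, and it fell flat, hollows up, inside the outline. I then pushed its foot end with both fingertips set 30 mm apart until it stalled against the stop at about 13 N. After that I backed off clear and handed the job in at 11.3 s; no verdict was reported.

Last checks from the top view:
- **Against the stop:** the end corners are at x ≈ 0 to −0.6 mm and the foot is at about 149–150 mm, so the end touches the stop.
- **Centring:** the block sits about 6–7 mm to the +y side of the centre line (limit 25 mm).
- **Squareness:** the long edges are within 0.4° of square. The short foot edge gave scattered readings, +1.7° from the colour mask and about −1.9° from hand-picked corners. I put that down to pixel noise, and both are under the 2.9° limit.
- **Bystanders:** the hammer's pixels are unchanged, and the punch tops moved less than 0.6 pixel (about 1 mm).

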